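# Snap the pierogi mould shut

## Robot

A 7-joint arm with a two-finger parallel gripper is mounted at the origin on the work surface. World frame = base frame: x ahead of the robot, y to its left, z up, the work surface at z = 0. Lengths are in m, angles in rad, forces in N, time in s.
With the tool pointing down it reaches from about 0.425 to 0.95 m from the base axis. Payload 4.7 kg.
Tool frame: the origin (TCP) lies at the very end of the fingers, on their centre line; the grasp point (between the pads) lies 19 mm behind it (robot.hold_point_z is the distance from the TCP to the grasp point, in m); z points along the fingers, x is the direction in which the jaws open and shut, and the axes are right-handed (so a half turn about z gives the same grasp; the last joint's range is limited). The gripper opens to 85 mm and grips with 20 to 120 N. Pads are 22 mm wide; open, the fingers measure 114 mm over their backs; the gripper's body (76 mm by 85 mm) begins 54 mm behind the grasp point. The pads swing forward as they close: fully open they stand 13 mm farther back than shut.
Start: joints at [1.172, 0.469, -0.049, 1.532, 0.024, 1.141, -0.082], TCP at [0.244, -0.629, 0.231] pointing down, gripper open.
Joint ranges: [-2.59, 2.59], [-0.33, 1.99], [-1.39, 1.29], [0.1, 2.45], [-1.04, 4.18], [0.21, 1.99], [-2.66, 2.66]. Speed limits (rad/s): [2.57, 2.57, 3.14, 3.14, 3.14, 3.14, 3.14].

## Interface

Orientations are given as [roll, pitch, yaw] about the fixed x, y, z axes, in that order (R = Rz(yaw) Ry(pitch) Rx(roll)).
In Python, from rig import robot gives the robot as it stands.
- The arm moves only by the tool jog_arm, never from a script. Its argument "series" is text: rows parted by semicolons, each of 5 numbers parted by spaces: the finger opening in cm, from 0 to 8.54, then the shift along the tool's x, y, z in cm, then the turn about the tool's z in degrees. A call has 1 to 20 rows; each row is the pose to reach, as a shift and turn from the pose measured when the call began, along the tool's axes at that moment; what a row does not reach only later rows make up. A row lasts 1/10 s, in which the tool goes at most 50 mm and 8.59 degrees, less where a joint would pass 70% of its speed; a pose out of reach is approached as far as the arm can. A call with a gripper value outside its range is refused whole. The fingers move at their own pace and stop on an object; the grip force is fixed at half the most. Time passes only in rows, so rows that repeat a pose let the fingers close. It gives the time, the measured TCP pose, the force and the opening at its end, in the units of the state.
- robot.observe(): the state, without advancing time (a new reading comes with each control period).
- robot.snapshot(name): name is "scene" or "top" or "wrist"; returns the picture (400x640x3 uint8, blue, green, red); there is no depth.
- robot.camera_params(name): a dict with "mtx" (3x3 intrinsics, pixels), "D" ([k1, k2, p1, p2, k3] as OpenCV has them; the pictures are not rectified), "extrinsics" (4x4, takes a point from camera to world coordinates). Camera axes: x right, y up, looking along -z (the intrinsics and any distortion apply to the point x, -y, -z); pixel columns grow to the right and rows downward; lengths in m; the calibration is good to about 2 mm. A picture is of the moment at which its call begins: read the wrist's pose just before it. camera_params takes no time and is no camera call; for the wrist camera it gives the pose at the moment of the call.
- robot.finish_job(): hands the job in, once; it reports no verdict.
The state is a dict: "t": time; "joints": joint angles; "joint_velocities": joint speeds; "joint_efforts": joint torques, N m; "ee_pos": TCP position; "eef_rot": TCP orientation; "wrist_force": force on the tool from outside, world axes, zero at the start; "torque": the same for the moment, N m; "opening": finger opening in m.
Only numpy, scipy, OpenCV 4.12 (cv2) and the standard library are available. Lean on these libraries where they do the work, as an engineer would, in place of code of your own. Each camera call takes 0.05 s, during which the arm holds its last target.

## Task

The lid of the yellow pierogi mould on the bench is down, but its three white snap tabs are still sticking up. Press each of the three tabs fully down flat so that the yellow mould is locked all round, leaving it standing where it is.

Things in the scene. Friction and masses are not known exactly. Their poses are not given: they have to be found in the camera images.
- mould: Round yellow pierogi mould, 214 mm across, 0.6 kg, loose on the bench, lid shut: base 22 mm high, lid 132 mm across, top 42 to 46 mm above the bench. Origin: centre of the underside. x: towards the lid's hinge barrel; z: up. Three white tabs hinge on the lid's edge, 68 mm from the mould's axis, 27 mm up, and reach outwards. A green mould of the same shape beside it is a bystander.
- tab_front (a joint): Front white tab, opposite the lid's hinge (mould's -x). 46 mm long outwards, 36 wide, 6 thick; flat, its upper face is 30 mm above the bench. Press straight down 98 mm from the mould's axis. Value: rad by which the outer edge is raised; 0 flat and locked (hard stop), starts 0.4 to 0.6 (outer edge at most 56 mm up). Stays where it is left; moves under 2 to 5 N.
- tab_left (a joint): Left white tab, 85 degrees from the mould's +x towards its +y; same size, measure, pressing distance (98 mm from the mould's axis) and behaviour as the front tab.
- tab_right (a joint): Right white tab, 85 degrees from the mould's +x towards its -y; same size, measure, pressing distance (98 mm from the mould's axis) and behaviour as the front tab.
Things that resemble listed ones, but are neither listed nor needed, are in the scene too. There is more than one size of the mould; the one meant has the size given above.

How it is judged:
By the outcome, as a careful person would: the job done as asked, in the order asked, and still so for the second after the job is handed in, with the robot touching nothing.
It also fails if it takes over 38 s, if anything falls off the work surface, if the arm or the gripper's body presses on something with over 40 N, if the wrist force passes 120 N, or if a joint passes its speed limit or range.

## Working session

There is one attempt and no reset: what is moved stays moved. The work goes in short steps, Python scripts to look and compute and a tool call to move; the robot and the scene stay as the last step left them, time stands still between calls to the robot, and variables do not carry over. Pictures are saved under pics/ and viewed, and the job is handed in when it is done.

Besides the shell and the picture viewer there is one more tool, called after ">>>" as name(argument=value, ...), one argument or row to a line, values as JSON. jog_arm: Moves the arm, as the interface text tells. Its arguments: {"type":"object","properties":{"series":{"type":"string"}},"required":["series"]}

```bash
mkdir -p pics
python3 - <<'E'
from rig import robot
import cv2
for n in ("scene","top"):
    cv2.imwrite(f"pics/{n}0.png",robot.snapshot(n))
s=robot.observe();print(s)
for n in ("scene","top"):
    print(robot.camera_params(n))
E
```

```text
{'t': 0.1, 'joints': array([ 1.17211639,  0.4693815 , -0.04859004,  1.53352927,  0.02414265,
        1.1410163 , -0.08228824]), 'joint_velocities': array([-1.89413303e-03, -2.89485683e-03,  1.72919061e-03, -2.59467287e-03,
        8.89205262e-04,  2.70744975e-05, -7.59133877e-04]), 'joint_efforts': array([ 9.27702167e-04, -5.11513996e+01, -4.70333768e-02, -2.38390857e+01,
        1.07693556e-02,  4.33194087e-03, -6.07927575e-06]), 'ee_pos': array([ 0.24376865, -0.62890238,  0.23037153]), 'eef_rot': array([ 3.14149193e+00,  1.74461372e-03, -1.20096327e+00]), 'wrist_force': array([0.35239087, 0.82662832, 0.08387591]), 'torque': array([0.02822486, 0.01167264, 0.03034366]), 'opening': 0.08538886780401943}
{'mtx': array([[367.2142811 ,   0.        , 317.56209513],
       [  0.        , 367.2142811 , 198.65385765],
       [  0.        ,   0.        ,   1.        ]]), 'D': array([-0.07101662,  0.        ,  0.        ,  0.        ,  0.        ]), 'extrinsics': array([[-0.54417654, -0.67927136,  0.49240462,  0.95855577],
       [ 0.83893885, -0.43545781,  0.32643239,  0.25075362],
       [-0.00731474,  0.59073421,  0.80683306,  0.68592176],
       [ 0.        ,  0.        ,  0.        ,  1.        ]])}
{'mtx': array([[491.57782814,   0.        , 329.80585679],
       [  0.        , 491.57782814, 206.63455181],
       [  0.        ,   0.        ,   1.        ]]), 'D': array([-0.10889956,  0.        ,  0.        ,  0.        ,  0.        ]), 'extrinsics': array([[-0.01951552,  0.9982605 , -0.05563379,  0.48312622],
       [-0.99974388, -0.02012179, -0.01035816, -0.01730733],
       [-0.0114596 ,  0.0554174 ,  0.99839751,  1.07901667],
       [ 0.        ,  0.        ,  0.        ,  1.        ]])}
```

View pics/scene0.png

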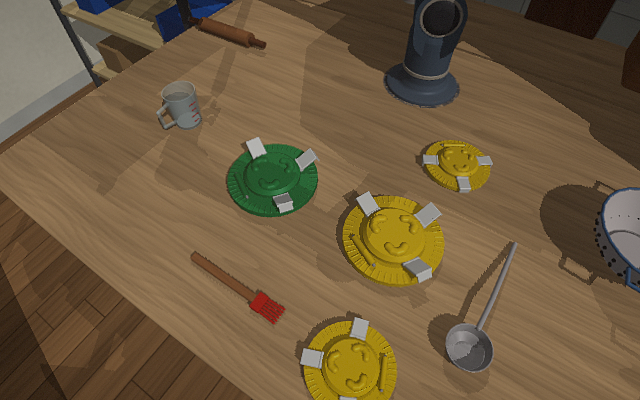

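View pics/top0.png

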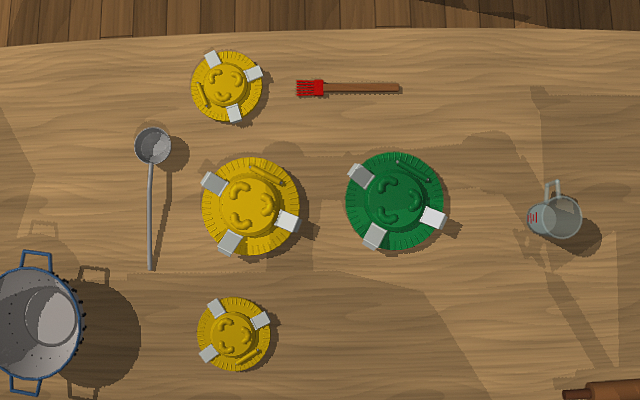

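Top view candidates are the large yellow mould at (251,206), a small yellow at (227,86), a small yellow at (233,334), and a green one at (394,203). By size and colour I choose (251,206). Next I'll measure its size and pose and check it in a crop.

```bash
cat > h.py <<'E'
import numpy as np, cv2
from rig import robot
def ray(n,px,z,P=None):
    P=P or robot.camera_params(n)
    u=cv2.undistortPoints(np.array(px,float).reshape(-1,1,2),P["mtx"],P["D"]).reshape(-1,2)
    d=np.c_[u[:,0],-u[:,1],-np.ones(len(u))]@P["extrinsics"][:3,:3].T
    o=P["extrinsics"][:3,3]
    return o+d*((z-o[2])/d[:,2])[:,None]
E
python3 - <<'E'
from h import *
im=cv2.imread("pics/top0.png");hsv=cv2.cvtColor(im,cv2.COLOR_BGR2HSV)
m=cv2.inRange(hsv,(20,170,80),(35,255,255))
cs,_=cv2.findContours(m,cv2.RETR_EXTERNAL,cv2.CHAIN_APPROX_NONE)
for c in cs:
    if cv2.contourArea(c)<800: continue
    h=cv2.convexHull(c).reshape(-1,2)
    w=ray("top",h,0.022)
    (cx,cy),r=cv2.minEnclosingCircle(w[:,:2].astype(np.float32))
    print(c.reshape(-1,2).mean(0),"centre",cx,cy,"diam",2*r)
x0,y0,x1,y1=180,140,330,270
crop=im[y0:y1,x0:x1]
cv2.imwrite("pics/crop.png",cv2.resize(crop,None,fx=4.5,fy=4.5,interpolation=cv2.INTER_CUBIC))
w=cv2.inRange(hsv,(0,0,110),(180,45,255))
n,l,st,ce=cv2.connectedComponentsWithStats(w)
for i in range(1,n):
    if 60<st[i,4]<1500 and 180<ce[i][0]<330 and 140<ce[i][1]<270: print("tab",ce[i],st[i],ray("top",ce[i],0.042))
E
```

```text
[233.93645485 331.87625418] centre 0.2718360126018524 0.20687919855117798 diam 0.16136445105075836
[249.65508021 207.91176471] centre 0.5476741790771484 0.1668304204940796 diam 0.21517299115657806
[228.07220217  85.73285199] centre 0.8151566386222839 0.2180028259754181 diam 0.1625431925058365
tab [213.74418605 182.97932817] [200 172  29  25 387] [[0.59656006 0.24058634 0.042     ]]
tab [286.16964286 220.49404762] [274 209  25  23 336] [[0.51343526 0.08624971 0.042     ]]
tab [228.82687339 242.4625323 ] [217 229  26  28 387] [[0.46915313 0.20902912 0.042     ]]
```

```bash
ls -la pics
```

```text
total 1136
drwxr-xr-x 2 agent agent   4096 Dec  7 05:51 .
drwxr-xr-x 3 agent agent   4096 Dec  7 05:51 ..
-rw-r--r-- 1 agent agent 389260 Dec  7 05:51 crop.png
-rw-r--r-- 1 agent agent 397573 Dec  7 05:51 scene0.png
-rw-r--r-- 1 agent agent 359049 Dec  7 05:51 top0.png
```

View pics/crop.png

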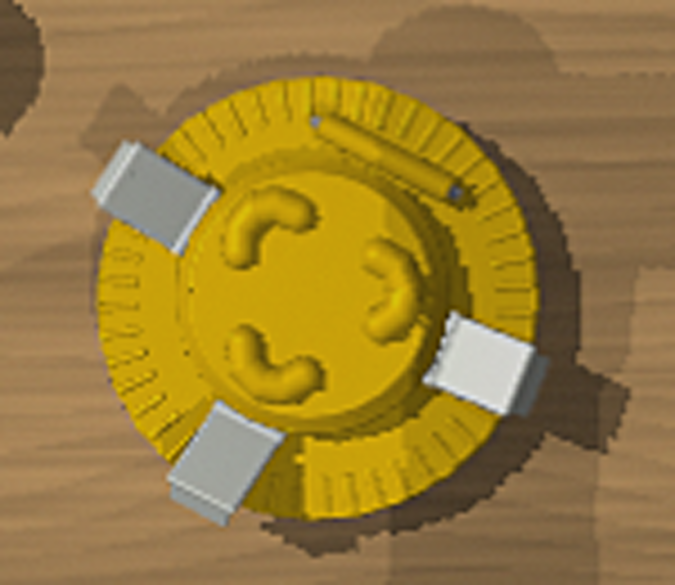

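```bash
cat >> h.py <<'E'
from scipy.spatial.transform import Rotation as R
C=np.array([.5477,.1668]); YAW=np.deg2rad(-28.2)
def press(name):
    a=YAW+np.deg2rad({"front":180,"left":85,"right":-85}[name])
    return C+.098*np.array([np.cos(a),np.sin(a)])
def shift(p,s=None):
    s=s or robot.observe()
    return 100*R.from_euler("xyz",s["eef_rot"]).as_matrix().T@(np.array(p)-s["ee_pos"])
def proj(n,p):
    P=robot.camera_params(n);E=np.linalg.inv(P["extrinsics"])
    q=np.atleast_2d(p)@E[:3,:3].T+E[:3,3]
    return cv2.projectPoints(q*[1,-1,-1],np.zeros(3),np.zeros(3),P["mtx"],P["D"])[0].reshape(-1,2)
E
python3 - <<'E'
from h import *
im=cv2.imread("pics/scene0.png")
for n in("right","front","left"):
    p=press(n);print(n,p,np.hypot(*p))
    q=proj("scene",[*p,.045])[0]; cv2.circle(im,tuple(int(v) for v in q),2,(0,0,255),-1)
t=np.linspace(0,2*np.pi,120)
for rr,z,c in((.107,.022,(255,0,0)),(.066,.042,(255,0,255))):
    for q in proj("scene",np.c_[C[0]+rr*np.cos(t),C[1]+rr*np.sin(t),0*t+z]): cv2.circle(im,tuple(int(round(v)) for v in q),0,c,-1)
cv2.imwrite("pics/chk.png",cv2.resize(im[170:310,310:480],None,fx=4,fy=4))
print("via",shift([.5,-.15,.2])); print("above right",shift([*press("right"),.09]))
E
```

```text
right [0.50909369 0.07672474] 0.5148427656476641
front [0.46133226 0.21310997] 0.508176462569151
left [0.6013612 0.2488029] 0.6507981041293818
via [-35.3851833  -41.20140253   3.0947416 ]
above right [-56.17679607 -50.24558627  14.1301208 ]
```

View pics/chk.png

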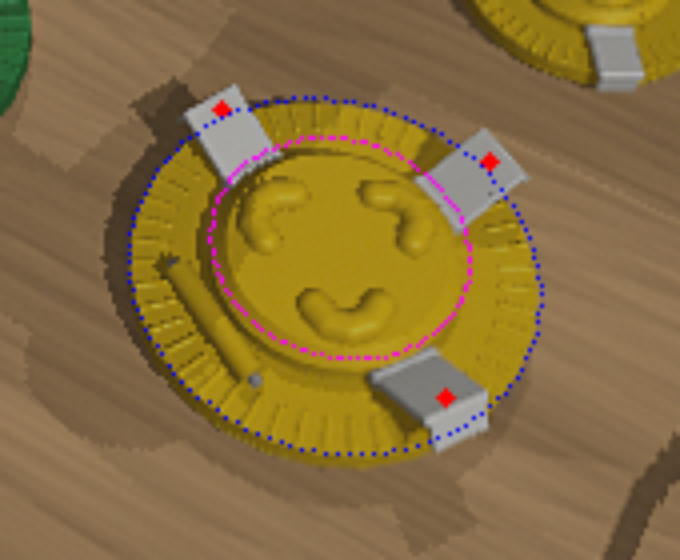

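The crop and the scene overlay agree: rim circle on the base edge, and the press points (red) on the outer halves of the three tabs. I'll move above the right tab with the gripper closed.

>>> jog_arm(
  series="0 -5 -6 0 0;0 -9 -11 0 0;0 -13 -16 1 0;0 -17 -21 1 0;0 -21 -26 2 0;0 -25 -30 2 0;0 -29 -34 3 0;0 -32 -38 3 0;0 -35 -41 3 0;0 -39 -43 4 0;0 -43 -45 5 0;0 -47 -47 6 0;0 -51 -48.5 7 0;0 -54 -49.5 9 0;0 -56.2 -50.2 11 0;0 -56.2 -50.2 13 0;0 -56.2 -50.2 14.1 0;0 -56.2 -50.2 14.1 0;0 -56.2 -50.2 14.1 0;0 -56.2 -50.2 14.1 0",
)

```text
t: 2.1
ee_pos: [0.5096, 0.0753, 0.0914]
eef_rot: [-3.14, 0.001, -1.204]
wrist_force: [-0.3, -0.9, -0.4]
opening: -0.0003
```

Run:
```python
from h import *
cv2.imwrite("pics/s1.png",np.vstack([cv2.resize(robot.snapshot("scene")[120:320,260:560],None,fx=1.8,fy=1.5)]))
print(shift([*press("right"),.03]))
```

```text
[-0.13429234  0.01501777  6.14464186]
```

View pics/s1.png

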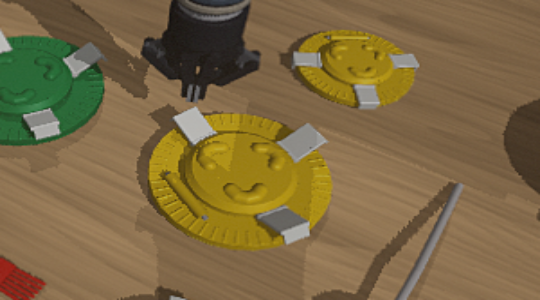

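The closed fingertips at (193,95) in the crop are over the right tab. I'll press straight down.

>>> jog_arm(
  series="0 -0.1 0 1.5 0;0 -0.1 0 3 0;0 -0.1 0 3.8 0;0 -0.1 0 4.4 0;0 -0.1 0 5 0;0 -0.1 0 5.5 0;0 -0.1 0 5.9 0;0 -0.1 0 6.2 0;0 -0.1 0 6.3 0;0 -0.1 0 6.3 0;0 -0.1 0 6.3 0",
)

```text
t: 3.25
ee_pos: [0.5096, 0.0761, 0.0297]
eef_rot: [-3.14, -0.001, -1.204]
wrist_force: [-3.4, -3.3, 13.5]
opening: -0.0004
```

>>> jog_arm(
  series="0 0 0 0.2 0;0 0 0 0.3 0;0 0 0 0.3 0",
)

```text
t: 3.55
ee_pos: [0.5097, 0.0761, 0.0294]
eef_rot: [-3.14, -0.002, -1.204]
wrist_force: [-7.9, -2.3, 26.8]
opening: -0.0003
```

Hard stop reached at 29.4 mm. The force is rising steeply, well past 5 N.

Run:
```python
from h import *
print(shift([*press("front"),.09]))
```

```text
[-14.51305155  -0.41006335  -6.09609184]
```

>>> jog_arm(
  series="0 0 0 -2 0;0 0 0 -4.5 0;0 0 0 -6.1 0;0 -4 -0.1 -6.1 0;0 -8 -0.2 -6.1 0;0 -12 -0.3 -6.1 0;0 -14.5 -0.4 -6.1 0;0 -14.5 -0.4 -6.1 0;0 -14.5 -0.4 -6.1 0;0 -14.5 -0.4 -6.1 0",
)

```text
t: 4.55
ee_pos: [0.4617, 0.2117, 0.0898]
eef_rot: [-3.14, -0.003, -1.206]
wrist_force: [-0.0, -1.1, -0.4]
opening: 0.0001
```

Run:
```python
from h import *
im=robot.snapshot("scene")
for n in("right","front","left"):
    q=proj("scene",[*press(n),.03])[0]; cv2.circle(im,tuple(int(v) for v in q),1,(0,0,255),-1)
cv2.imwrite("pics/s2.png",cv2.resize(im[120:320,300:500],None,fx=3,fy=3))
print(shift([*press("front"),.03]))
```

```text
[-0.18613236 -0.01075294  5.98118321]
```

View pics/s2.png

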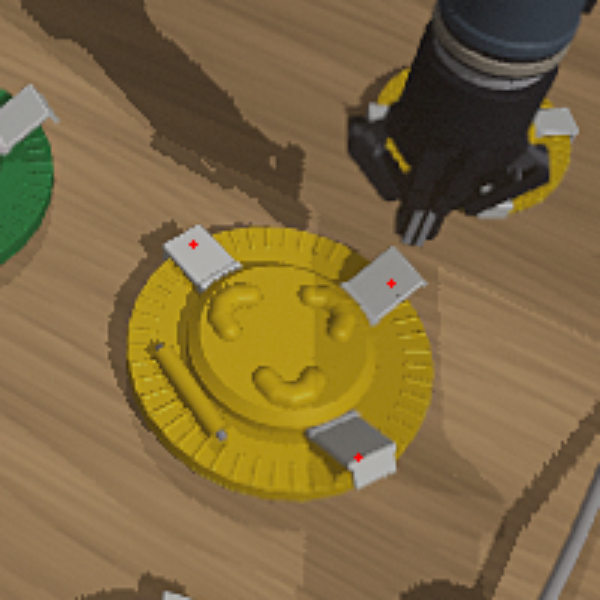

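The right tab at (195,245) now lies flat, the mould hasn't moved, and the fingers are over the front tab.

>>> jog_arm(
  series="0 -0.2 0 1.5 0;0 -0.2 0 3 0;0 -0.2 0 3.7 0;0 -0.2 0 4.3 0;0 -0.2 0 4.9 0;0 -0.2 0 5.4 0;0 -0.2 0 5.8 0;0 -0.2 0 6.1 0;0 -0.2 0 6.2 0;0 -0.2 0 6.2 0;0 -0.2 0 6.3 0;0 -0.2 0 6.4 0;0 -0.2 0 6.4 0",
)

```text
t: 5.9
ee_pos: [0.4613, 0.2136, 0.0291]
eef_rot: [-3.14, -0.005, -1.206]
wrist_force: [-9.3, -4.3, 33.1]
opening: -0.0
```

Run:
```python
from h import *
print(shift([*press("left"),.09]))
```

```text
[  1.73586975 -14.3512939   -6.04949777]
```

>>> jog_arm(
  series="0 0 0 -2 0;0 0 0 -4.5 0;0 0 0 -6.1 0;0 0.5 -4 -6.1 0;0 1 -8 -6.1 0;0 1.5 -12 -6.1 0;0 1.7 -14.4 -6.1 0;0 1.7 -14.4 -6.1 0;0 1.7 -14.4 -6.1 0;0 1.7 -14.4 -6.1 0",
)

```text
t: 6.9
ee_pos: [0.6005, 0.249, 0.0901]
eef_rot: [-3.141, -0.005, -1.205]
wrist_force: [0.7, -0.8, -0.2]
opening: 0.0003
```

Run:
```python
from h import *
im=robot.snapshot("scene")
for n in("right","front","left"):
    q=proj("scene",[*press(n),.03])[0]; cv2.circle(im,tuple(int(v) for v in q),1,(0,0,255),-1)
cv2.imwrite("pics/s3.png",cv2.resize(im[120:320,300:500],None,fx=3,fy=3))
print(shift([*press("left"),.03]))
```

```text
[ 0.02272165 -0.06803678  6.03207388]
```

View pics/s3.png

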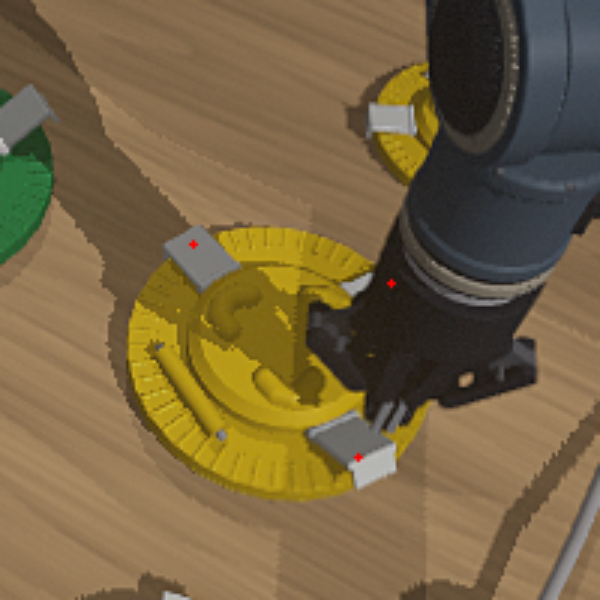

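The mould is still unmoved and the fingers are over the left tab. I'll press it.

>>> jog_arm(
  series="0 0 -0.1 1.5 0;0 0 -0.1 3 0;0 0 -0.1 3.7 0;0 0 -0.1 4.3 0;0 0 -0.1 4.9 0;0 0 -0.1 5.4 0;0 0 -0.1 5.8 0;0 0 -0.1 6.1 0;0 0 -0.1 6.2 0;0 0 -0.1 6.2 0;0 0 -0.1 6.3 0;0 0 -0.1 6.4 0;0 0 -0.1 6.4 0",
)

```text
t: 8.25
ee_pos: [0.6018, 0.2492, 0.0296]
eef_rot: [-3.14, -0.006, -1.206]
wrist_force: [-5.6, -2.5, 21.1]
opening: -0.0001
```

Stop reached at 29.6 mm and 21 N. I'll press slightly more to match the others, then lift and retreat along the way I came (−y).

>>> jog_arm(
  series="0 0 0 0.2 0;0 0 0 0.3 0;0 0 0 0.3 0;0 0 0 -2 0;0 0 0 -5 0;0 0 0 -9 0;0 0 0 -14 0;0 4 0 -17 0;0 9 2 -19 0;0 14 4 -19 0;0 19 6 -19 0;0 24 7 -19 0;0 29 8 -19 0;0 34 8 -19 0;0 39 8 -19 0;0 43 8 -19 0;0 43 8 -19 0;0 43 8 -19 0",
)

```text
t: 10.05
ee_pos: [0.6789, -0.1831, 0.2206]
eef_rot: [3.14, -0.006, -1.211]
wrist_force: [-1.0, -0.2, 0.1]
opening: 0.0002
```

Run:
```python
from h import *
a=robot.snapshot("scene");b=robot.snapshot("top")
cv2.imwrite("pics/f.png",np.hstack([cv2.resize(a[170:310,310:480],(400,330)),cv2.resize(b[140:270,180:330],(400,330))]))
hsv=cv2.cvtColor(b,cv2.COLOR_BGR2HSV)
m=cv2.inRange(hsv,(20,170,80),(35,255,255))
cs,_=cv2.findContours(m[130:280],cv2.RETR_EXTERNAL,cv2.CHAIN_APPROX_NONE)
c=max(cs,key=cv2.contourArea)+np.array([0,130])
w=ray("top",cv2.convexHull(c).reshape(-1,2),.022)
print(cv2.minEnclosingCircle(w[:,:2].astype(np.float32)))
w=cv2.inRange(hsv,(0,0,100),(180,60,255))
n,l,st,ce=cv2.connectedComponentsWithStats(w)
for i in range(1,n):
    if 100<st[i,4]<1500 and 180<ce[i][0]<330 and 140<ce[i][1]<270:
        p=ray("top",ce[i],.03)[0,:2]-C
        # outer extent at z=.030
        ys,xs=np.where(l==i);q=ray("top",np.c_[xs,ys],.03)[:,:2]-C
        rr=q@(p/np.hypot(*p)); print(ce[i],np.hypot(*p),rr.min(),rr.max(),np.degrees(np.arctan2(p[1],p[0])))
```

```text
((0.5477349162101746, 0.16671063005924225), 0.10764066129922867)
[214.52054795 183.21369863] 0.08998750094818456 0.06465005381077389 0.11435087964478143 56.53334945052243
[287.79643766 221.07633588] 0.09000028404920657 0.06433437995273815 0.1153639441765616 -113.04173351083598
[230.15119363 242.54907162] 0.08940687336178559 0.06474791356298241 0.1136375585387704 151.99781821498166
```

View pics/f.png

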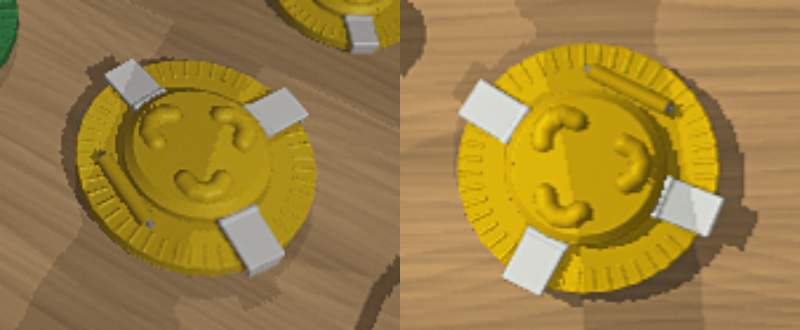

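Run:
```python
from h import *
im=robot.snapshot("scene"); k=4;x0,y0=330,180
big=cv2.resize(im[y0:310,x0:470],None,fx=k,fy=k,interpolation=cv2.INTER_NEAREST)
for d in(180,85,-85):
    a=YAW+np.deg2rad(d);u=np.array([np.cos(a),np.sin(a)]);v=np.array([-u[1],u[0]])
    P=[[*(C+r*u+t*v),.03] for r,t in((.068,-.018),(.114,-.018),(.114,.018),(.068,.018))]
    q=((proj("scene",P)-[x0,y0]+.5)*k).astype(np.int32)
    cv2.polylines(big,[q],True,(0,0,255),1)
cv2.imwrite("pics/f2.png",big)
```

```text
(no output)
```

View pics/f2.png

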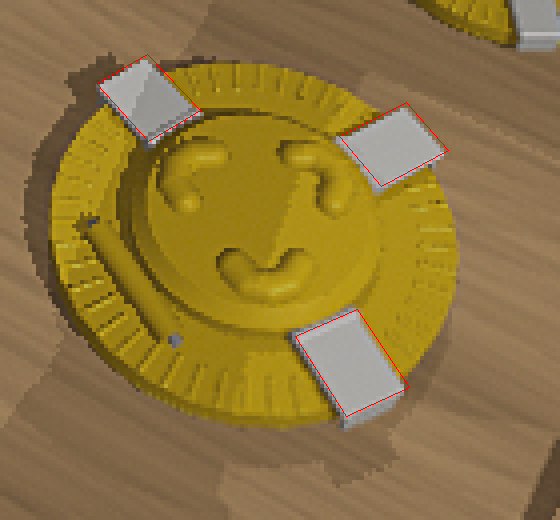

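The red outlines, drawn for flat tabs at 30 mm, match all three tabs.

```bash
python3 -c "
from rig import robot
print(robot.finish_job())"
```

```text
the job is handed in; nothing more can be done
None
```

All three tabs on the 214 mm yellow mould (measured 215 mm across) are pressed flat, and I handed the job in at about 10 s of the 38 s allowed. I pressed them with closed fingertips, right, then front, then left.

- **Pressing:** each tab met its hard stop, with the fingertips at 29.1 to 29.6 mm. The readings there were 21 to 33 N of vertical force, well above the 2 to 5 N that moves a tab. I pushed the left tab slightly further after its 21 N reading and took no reading at the end of that push.
- **Tabs flat:** in the last scene picture all three match the outlines for flat tabs at 30 mm. In the top view their outer edges measure 114 to 115 mm from the mould's axis, against an expected 114 mm.
- **Mould position:** the mould's centre moved by less than 1 mm. The arm stopped well clear of it, touching nothing.

No check failed or disagreed.

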